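# Gauge the tongued forming die in the bench caliper

### The job

Check the length of the long forming die with the tongue in the bench caliper: open the sliding jaw far enough, hook the die's tongue in under the keeper lip at a tilt, and swing the die down until it lies flat on the bed inside the sill and side guides. Then slide the jaw gently shut on the die's other end until the dial pointer stands between the two marks, never swinging it far past the second mark, and leave die and jaw there, pointer still between the marks, with your hand off. Leave the other dies and everything else on the bench where they are.

Things in the scene. Friction and masses are not known exactly. Their poses are not given: they have to be found in the camera images.
- gauge: Bench caliper, bolted down: grey base plate 350 x 100 x 12 mm (x -185 to +165). Origin: underside, at bench height, on the measuring axis; +x runs along this axis from the sliding jaw to the fixed anvil housing, z up. Behind the lip the housing, x 121 to 163, top z 58, with a round dial on top up to z 70. All gauge figures in these entries are mm in this frame.
- bed (a point): On the bed's steel surface at gauge x 41, y 0, z 20, the middle of the room for the die: 118 mm from sill to resting anvil, for the 110 mm die, tongue towards +x. Rear sill: x -26 to -18, top z 27. Side guides: inner faces y +-27, outer +-34, x -18 to 82, top z 27. Axes as the gauge's.
- lip_edge (a point): Front lower edge of the keeper lip, gauge x 87, y 0, z 33 (13 above the bed). Lip: x 87 to 122, y +-30, z 33 to 45; posts beside it y +-30 to +-43, x 82 to 117, top z 45. Lip and sill bar the die from going in level or straight down: raise its rear by 0.1 to 0.25 rad, put the tongue's tip under the lip, then lower the rear.
- anvil_face (a point): Middle of the sprung anvil's face when at rest, gauge x 100, y 0, z 26, under the lip (face y +-18, z 21.5 to 30.5; this point stays put when the anvil is pressed). The tongue's end butts on it; it yields towards +x.
- jaw (a joint): Sliding jaw, in m: 0 innermost, grows to 0.10 as it opens towards gauge -x. Its flat face (48 mm wide, z 29 to 48) stands at gauge x = -value; gap to the resting anvil = 100 mm + value. About 10 N of friction; stays where left. From about 0.075 it is clear for loading. With the tongued die touching jaw and resting anvil it would read 0.010.
- jaw_tab (a point): Grip point on the jaw's upright steel tab (22 mm along the slide, 14 mm across, z 48 to 98 mm above the bench). The point is on the tab's centre line, 23 mm below its top, 50 mm behind the jaw face; axes as the gauge's. Pinch it across (gauge y) and slide it.
- pointer (a joint): Dial pointer on the housing, in rad: 0 at rest (along gauge +y), turns clockwise seen from above, 0.15 rad per mm that the anvil is pushed in. The two black marks on the white dial are at 0.3 and 0.9 rad (anvil in by 2 and 6 mm). Anvil spring 1.2 N/mm, so 0.6 rad is about 5 N; stop at 9 mm, 1.35 rad. Over 1.15 rad is overloading.
- die: The long forming die with a tongue, bare aluminium, about 0.34 kg: an upside-down T. Origin: underside, middle of the overall length of 110 mm; +x is the tongue end, z up. Foot 90 x 46 x 20 mm (x -55 to +35), upright rib on it 56 x 18 mm (x -38 to +18, y +-9, top at z 58), tongue 20 x 30 x 8 mm (x +35 to +55, z 0 to 8).
- tongue_tip (a point): Point of the die at the end of its tongue, on the underside: die x +55, y 0, z 0 mm.
- rib_grip (a point): Point inside the die's rib at die x -10, y 0, z 42 mm (16 mm below the rib's top, 22 mm above the foot): a good place to grip, across the 18 mm.
- plain_die: Decoy die without tongue, aluminium, foot 110 x 46 x 20 mm, rib 56 x 18 mm in its middle, 58 mm high; origin under its centre, x along it. Leave alone.
- short_die: Decoy die with a tongue but short, aluminium: overall 76 mm (foot x -38 to +22 mm, 46 wide, 20 high; tongue to x +38), rib 56 x 18 mm, top 58 mm; origin on the underside, mid-length. Leave alone.
- doming_block: Steel doming block, cube of 56 mm, origin under its centre. Leave alone.
- mandrel: Upright tapered steel ring mandrel on a round foot, foot diameter 56 mm, 165 mm tall, standing among the dies; origin under its centre. Leave alone.
- mug: Earthenware mug, diameter 80, height 95 mm, origin under its centre. Leave alone.
- jar: Glass jar with cap, diameter 70, height 90 mm, origin under its centre. Leave alone.
- mallet: Hammer with wooden handle lying at the back of the bench, under 300 mm long, along its own x. Leave alone.
- brush: Bench brush lying on the right of the bench (-y side), under 250 mm long, along its own x. Leave alone.
Not all that is in view belongs to the job. Leave any green, turquoise or yellow look-alike of the die alone.

How it is judged:
By the outcome, as a careful person would: the job done as asked, in the order asked, and still so for the second after the job is handed in, with the robot touching nothing.
It also fails if it takes over 67 s, if anything falls off the work surface, if the arm or the gripper's body presses on something with over 40 N, if the wrist force passes 120 N, or if a joint passes its speed limit or range.

### The arm

A 6-joint arm with a two-finger parallel gripper is mounted at the origin on the work surface. World frame = base frame: x ahead of the robot, y to its left, z up, the work surface at z = 0. Lengths are in m, angles in rad, forces in N, time in s.
With the tool pointing down it reaches from about 0.35 to 0.85 m from the base axis. Payload 8.1 kg.
Tool frame: the origin (TCP) lies between the finger pads; the fingertips stand 25 mm ahead of it and the grasp point (between the pads) lies 6 mm ahead of it (robot.tip_extent is the distance from the TCP to the fingertips, in m); z points along the fingers, y is the direction in which the jaws open and shut (so a half turn about z gives the same grasp; the last joint's range is limited). The gripper opens to 93 mm and grips with 3 to 60 N. Pads are 15 mm wide; open, the fingers measure 128 mm over their backs; the gripper's body (75 mm by 188 mm) begins 65 mm behind the grasp point.
Start: joints at [1.041, 0.13, 1.488, -0, 1.523, -0.085], TCP at [0.258, 0.542, 0.244] pointing down, gripper open.
Joint ranges: [-2.96, 2.96], [-0.89, 2.26], [0.02, 2.5], [-1.34, 4.48], [0, 2.73], [-2.66, 2.66]. Speed limits (rad/s): [2.39, 2.39, 2.79, 3.14, 3.14, 3.14].

### API

Orientations are given as a rotation vector (axis times angle).
In Python, from plant import robot gives the robot as it stands.
- The arm moves only by the tool drive_tool, never from a script. Its argument "increments" is a list of rows, each a list of 7 numbers: the closure, from 0 (fully open) to 1 (shut), then the shift along the world's x, y, z in units of 25 mm (1.0 is 25 mm), then the turn, a rotation vector about the world's x, y, z in rad. In form: [[gripper, dx, dy, dz, rx, ry, rz], ...]. A call has 1 to 20 rows; each row is the pose to reach, as a shift and turn from the pose commanded when the call began; what a row does not reach only later rows make up. A row lasts 1/12 s, in which the tool goes at most 41.7 mm and 7.16 degrees, less where a joint would pass 70% of its speed; a pose out of reach is approached as far as the arm can. A call with a gripper value outside its range is refused whole. The fingers move at their own pace and stop on an object; "squeeze" is the grip in N (left out, the last holds). Time passes only in rows, so rows that repeat a pose let the fingers close. It gives the time, the measured TCP pose, the force and the opening at its end, in the units of the state.
- robot.read_state(): the state, without advancing time (a new reading comes with each control period).
- robot.read_camera(name): name is "scene" or "top" or "wrist"; returns a dict with "image" (480x640x3 uint8, red, green, blue), "fx", "fy", "cx", "cy" (pixels), "T" (4x4, takes a point from camera to world coordinates); the wrist camera has in their place "mount" (4x4, takes a point from camera to tool coordinates, whose origin is the TCP and whose axes are the flange's). Camera axes: x right, y down, z forward; pixel columns grow to the right and rows downward; lengths in m; the calibration is good to about 2 mm. The wrist camera is an equidistant fisheye: a pixel r from the principal point sees the ray r / f radians off the axis. A picture is of the moment at which its call begins: read the wrist's pose just before it. There is no depth.
- robot.close_job(): hands the job in, once; it reports no verdict.
The state is a dict: "t": time; "q": joint angles; "dq": joint speeds; "joint_torque": joint torques, N m; "tool_pos": TCP position; "orientation": TCP orientation; "force": force on the tool from outside, world axes, zero at the start; "wrist_torque": the same for the moment, N m; "opening": finger opening in m.
Only numpy, scipy, OpenCV 4.12 (cv2) and the standard library are available. Lean on these libraries where they do the work, as an engineer would, in place of code of your own. Each camera call takes 0.05 s, during which the arm holds its last target.

## Working session

There is one attempt and no reset: what is moved stays moved. The work goes in short steps, Python scripts to look and compute and a tool call to move; the robot and the scene stay as the last step left them, time stands still between calls to the robot, and variables do not carry over. Pictures are saved under pics/ and viewed, and the job is handed in when it is done.

Besides the shell and the picture viewer there is one more tool, called after ">>>" by a JSON object that holds its "fn" and its "kwargs", one argument or row to a line. drive_tool: Moves the arm, as the interface text tells. Its arguments: {"type":"object","properties":{"increments":{"type":"array"},"squeeze":{"type":"number"}},"required":["increments"]}

```bash
ls; mkdir -p pics; python3 - <<'E'
from plant import robot
import cv2,numpy as np
s=robot.read_state();print({k:np.round(v,3).tolist() for k,v in s.items()})
for n in ["scene","top","wrist"]:
    c=robot.read_camera(n);cv2.imwrite(f"pics/{n}0.png",c["image"][:,:,::-1])
    print(n,c["fx"],c["fy"],c["cx"],c["cy"]);print(np.round(c.get("T",c.get("mount")),4).tolist())
E
```

```text
pics
{'t': 0.0, 'q': [1.041, 0.131, 1.489, 0.0, 1.523, -0.085], 'dq': [0.0, -0.001, 0.002, -0.002, 0.001, 0.001], 'joint_torque': [0.0, -55.984, -49.176, 0.077, 0.035, -0.0], 'tool_pos': [0.258, 0.541, 0.243], 'orientation': [-0.693, -3.064, 0.003], 'force': [0.334, -0.531, -0.938], 'wrist_torque': [-0.03, -0.03, 0.01], 'opening': 0.093}
scene 484.50314705116966 484.50314705116966 329.4384003666661 233.1662548611108
[[-0.0763, 0.6621, -0.7455, 1.3795], [0.9969, 0.0666, -0.0429, 0.0501], [0.0212, -0.7464, -0.6651, 0.8268], [0.0, 0.0, 0.0, 1.0]]
top 568.9748330634425 568.9748330634425 314.39691420901136 240.93931968694153
[[-0.0102, -0.9795, 0.2014, 0.2573], [-0.9999, 0.0102, -0.0009, 0.0024], [-0.0012, -0.2014, -0.9795, 1.4134], [0.0, 0.0, 0.0, 1.0]]
wrist 371.64829954431775 371.64829954431775 324.20204089068386 239.5147093229718
[[-0.0005, -0.9581, -0.2863, 0.0806], [1.0, -0.001, 0.0014, -0.0005], [-0.0016, -0.2863, 0.9581, -0.1413], [0.0, 0.0, 0.0, 1.0]]
```

View pics/scene0.png

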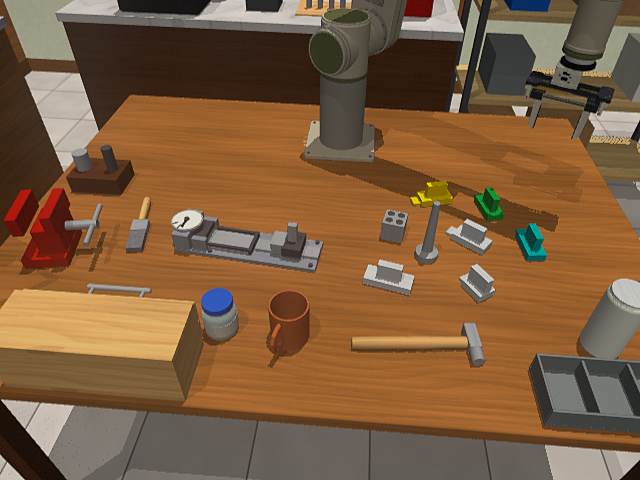

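View pics/top0.png

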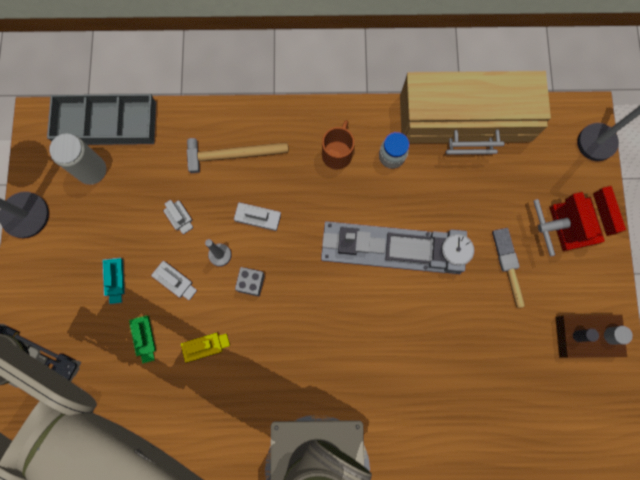

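View pics/wrist0.png

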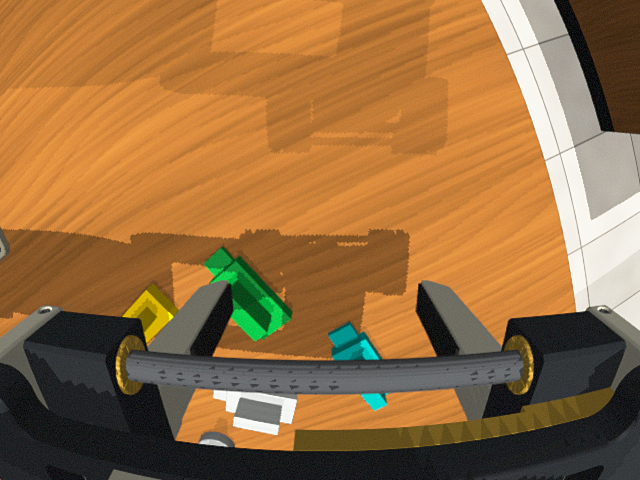

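```bash
cat > h.py <<'E'
from plant import robot
import cv2,numpy as np
from scipy.spatial.transform import Rotation as R
def cam(n):
    s=robot.read_state();c=robot.read_camera(n)
    if n=="wrist":
        T=np.eye(4);T[:3,:3]=R.from_rotvec(s["orientation"]).as_matrix();T[:3,3]=s["tool_pos"]
        c["T"]=T@c["mount"]
    c["fish"]=n=="wrist";return c
def ray(c,u,v):
    if c["fish"]:
        d=np.array([u-c["cx"],v-c["cy"]]);r=np.hypot(*d);th=r/c["fx"];k=np.sin(th)/max(r,1e-9)
        d=np.array([d[0]*k,d[1]*k,np.cos(th)])
    else: d=np.array([(u-c["cx"])/c["fx"],(v-c["cy"])/c["fy"],1.])
    d=c["T"][:3,:3]@d;return c["T"][:3,3].copy(),d/np.linalg.norm(d)
def onz(c,u,v,z):
    o,d=ray(c,u,v);return o+d*(z-o[2])/d[2]
def tri(rays):
    A=np.zeros((3,3));b=np.zeros(3)
    for o,d in rays:
        P=np.eye(3)-np.outer(d,d);A+=P;b+=P@o
    p=np.linalg.solve(A,b);return p,[float(np.linalg.norm((np.eye(3)-np.outer(d,d))@(p-o))) for o,d in rays]
def proj(c,p):
    q=np.linalg.inv(c["T"])@np.append(p,1);q=q[:3]
    if c["fish"]:
        th=np.arctan2(np.hypot(q[0],q[1]),q[2]);f=np.arctan2(q[1],q[0]);return c["cx"]+c["fx"]*th*np.cos(f),c["cy"]+c["fx"]*th*np.sin(f)
    return c["cx"]+c["fx"]*q[0]/q[2],c["cy"]+c["fy"]*q[1]/q[2]
def save(c,name,box=None,k=1):
    im=c["image"][:,:,::-1]
    if box: im=im[box[1]:box[3],box[0]:box[2]]
    cv2.imwrite("pics/"+name,cv2.resize(im,None,fx=k,fy=k,interpolation=cv2.INTER_CUBIC))
E
python3 - <<'E'
from h import *
c=cam("top");save(c,"tc1.png",(140,190,300,310),5);save(c,"tg1.png",(315,210,475,290),5)
for n,u,v in [("long",174,280),("plain",257,216),("short",178,215)]:print(n,onz(c,u,v,.03))
E
```

```text
long [0.44774336 0.34580128 0.03      ]
plain [0.60706984 0.1441957  0.03      ]
short [0.61173245 0.34225029 0.03      ]
```

View pics/tc1.png

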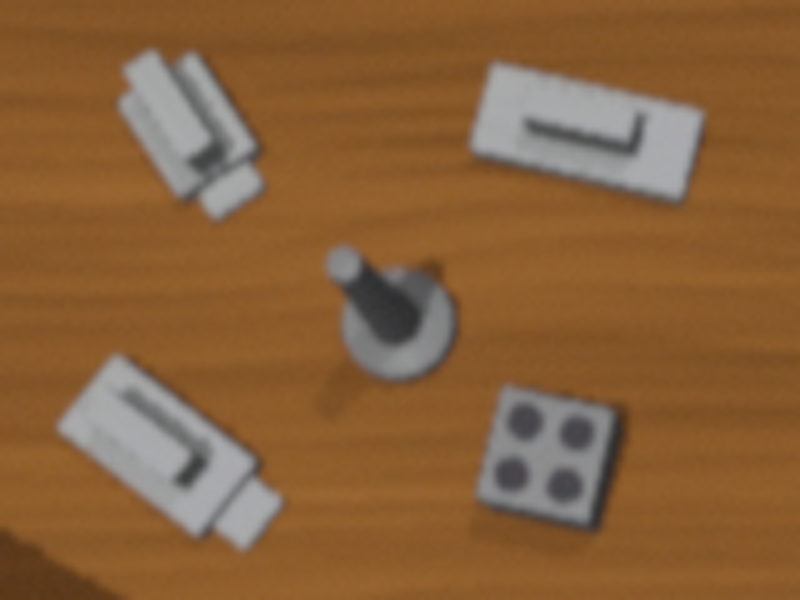

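View pics/tg1.png

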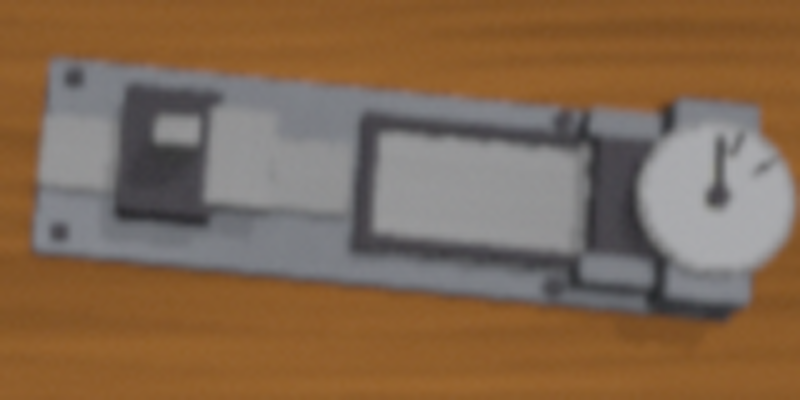

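```bash
python3 - <<'E'
from h import *
c=cam("top");s=cam("scene")
hsv=cv2.cvtColor(c["image"],cv2.COLOR_RGB2HSV)
m=(hsv[...,1]<90).astype(np.uint8)
roi=np.zeros_like(m);roi[200:300,305:490]=1
cn=max(cv2.findContours(m*roi,0,2)[0],key=cv2.contourArea)
r=cv2.minAreaRect(cn);print("gauge",r,cv2.boxPoints(r).tolist())
for z in (.012,):
  P=[onz(c,*p,z) for p in cv2.boxPoints(r)]
  print(np.round(P,4).tolist())
# corners by hand
A,B=onz(c,325,221.6,.012),onz(c,321.8,260.7,.012)
print(A,B,(A+B)/2,np.linalg.norm(A-B),np.arctan2(*(A-B)[1::-1]))
# long die
roi[:]=0;roi[255:303,148:200]=1
m2=((hsv[...,1]<90)).astype(np.uint8)*roi
cn=max(cv2.findContours(m2,0,2)[0],key=cv2.contourArea);r=cv2.minAreaRect(cn);print("die",r)
B=cv2.boxPoints(r);Q=np.array([onz(c,*p,.0)[:2] for p in B]);print(np.round(Q,4).tolist())
save(s,"sc1.png",(150,190,340,280),4);save(s,"sc2.png",(350,180,510,310),5)
E
```

```text
gauge ((397.55291748046875, 246.81173706054688), (151.7056884765625, 43.870399475097656), 4.39870548248291) [[320.24114990234375, 262.8646545410156], [323.6058349609375, 219.12350463867188], [474.86468505859375, 230.75881958007812], [471.5, 274.4999694824219]]
[[0.4895, -0.013, 0.012], [0.6017, -0.0229, 0.012], [0.5675, -0.4041, 0.012], [0.4563, -0.3883, 0.012]]
[ 0.59520007 -0.02631185  0.012     ] [ 0.49492648 -0.01692117  0.012     ] [ 0.54506328 -0.02161651  0.012     ] 0.10071235317967428 -0.0933783189634477
die ((174.53076171875, 281.24615478515625), (45.8701286315918, 20.435449600219727), 37.87498474121094)
[[0.4645, 0.4135], [0.5052, 0.3838], [0.433, 0.2904], [0.3931, 0.3203]]
```

View pics/sc1.png

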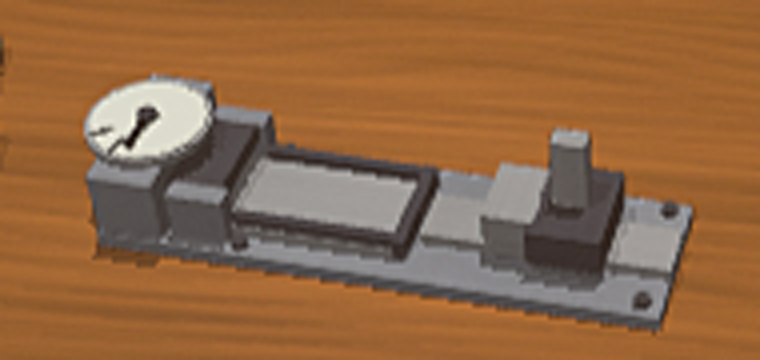

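View pics/sc2.png

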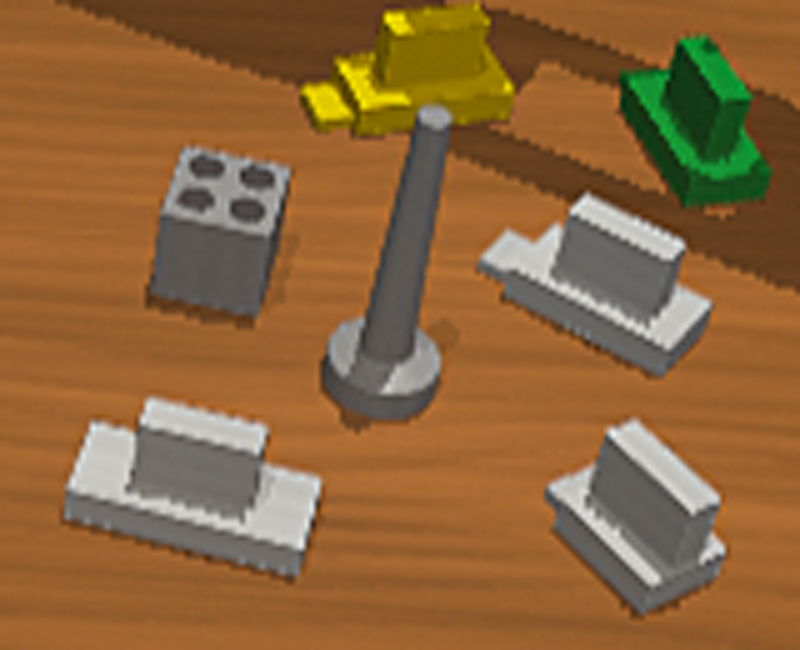

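```bash
python3 - <<'E'
from h import *
c=cam("top");s=cam("scene")
W=lambda p,z:onz(c,*p,z)
for a,b in [((325,221.6),(432,231.4)),((321.8,260.7),(430,269.4))]:
    d=(W(b,.012)-W(a,.012));print("edge yaw",np.arctan2(d[1],d[0]))
t,e=tri([ray(c,350.2,236),ray(s,292.7,224.5)]);print("tab top",t,e)
# die rib top: tc1 rib-top center & scene rib-top centre
# rib top in scene sc2: corners (578,197),(685,245),(672,258),(566,210) 
print("rib",tri([ray(c,140+147/5,190+437/5),ray(s,350+626/5,180+227/5)]))
st=robot.read_state();M=R.from_rotvec(st["orientation"]).as_matrix();print(M.round(3))
for n,u,v in [("sill outer L",315+365/5,210+180/5)]:print(n,W((u,v),.027))
print("bed corners",[W((315+x/5,210+y/5),.020).round(4).tolist() for x,y in [(375,130),(372,237),(585,148)]])
E
```

```text
edge yaw -1.6752056459588012
edge yaw -1.6625487653582753
tab top [ 0.53920789 -0.08373152  0.09628057] [2.0777933390354707e-05, 2.0777933390368327e-05]
rib (array([0.45093686, 0.35300634, 0.05555123]), [0.002172243795913622, 0.002172243795913583])
[[-0.903  0.43  -0.   ]
 [ 0.43   0.903 -0.   ]
 [ 0.    -0.    -1.   ]]
sill outer L [ 0.52766622 -0.18153882  0.027     ]
bed corners [[0.5545, -0.1884, 0.02], [0.5001, -0.1849, 0.02], [0.5442, -0.2931, 0.02]]
```

>>> {"fn": "drive_tool", "kwargs": {
  "increments": [
    [0, 11.2, -25, 0, 0, 0, -1.222],
    [0, 11.2, -25, 0, 0, 0, -1.222],
    [0, 11.2, -25, 0, 0, 0, -1.222],
    [0, 11.2, -25, 0, 0, 0, -1.222],
    [0, 11.2, -25, 0, 0, 0, -1.222],
    [0, 11.2, -25, 0, 0, 0, -1.222],
    [0, 11.2, -25, 0, 0, 0, -1.222],
    [0, 11.2, -25, 0, 0, 0, -1.222],
    [0, 11.2, -25, 0, 0, 0, -1.222],
    [0, 11.2, -25, 0, 0, 0, -1.222],
    [0, 11.2, -25, 0, 0, 0, -1.222],
    [0, 11.2, -25, 0, 0, 0, -1.222],
    [0, 11.2, -25, 0, 0, 0, -1.222],
    [0, 11.2, -25, 0, 0, 0, -1.222],
    [0, 11.2, -25, 0, 0, 0, -1.222],
    [0, 11.2, -25, 0, 0, 0, -1.222],
    [0, 11.2, -25, 0, 0, 0, -1.222],
    [0, 11.2, -25, 0, 0, 0, -1.222],
    [0, 11.2, -25, 0, 0, 0, -1.222],
    [0, 11.2, -25, 0, 0, 0, -1.222]
  ]
}}

```text
t: 2.07
tool_pos: [0.5378, -0.0827, 0.2435]
orientation: [-2.325, -2.112, -0.0]
force: [0.3, 0.5, -0.5]
opening: 0.0929
```

```bash
python3 - <<'E'
from h import *
c=cam("wrist");save(c,"w1.png");c=cam("top");save(c,"t2.png")
s=robot.read_state();print(s["t"],s["tool_pos"],R.from_rotvec(s["orientation"]).as_matrix().round(3))
E
```

```text
2.1667 [ 0.53786313 -0.08209149  0.2437119 ] [[ 0.094  0.996 -0.   ]
 [ 0.996 -0.094  0.   ]
 [ 0.    -0.    -1.   ]]
```

View pics/w1.png

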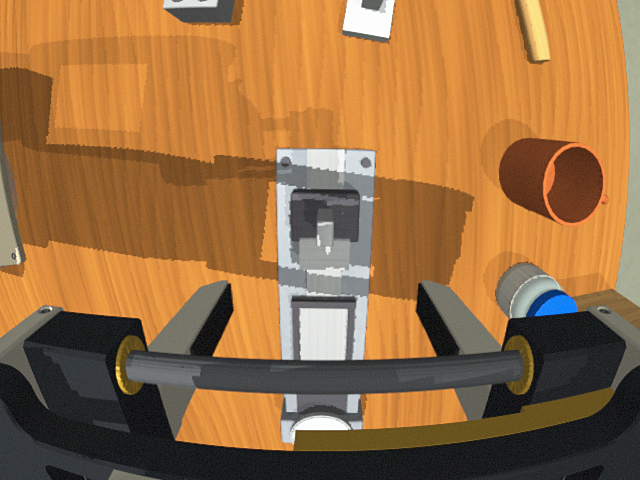

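```bash
python3 - <<'E'
from h import *
c=cam("wrist");save(c,"w1c.png",(260,140,400,260),5);save(c,"w1d.png",(260,230,400,350),5)
c=cam("scene");save(c,"s2.png",(150,190,340,280),4)
E
```

```text
(no output)
```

View pics/w1c.png

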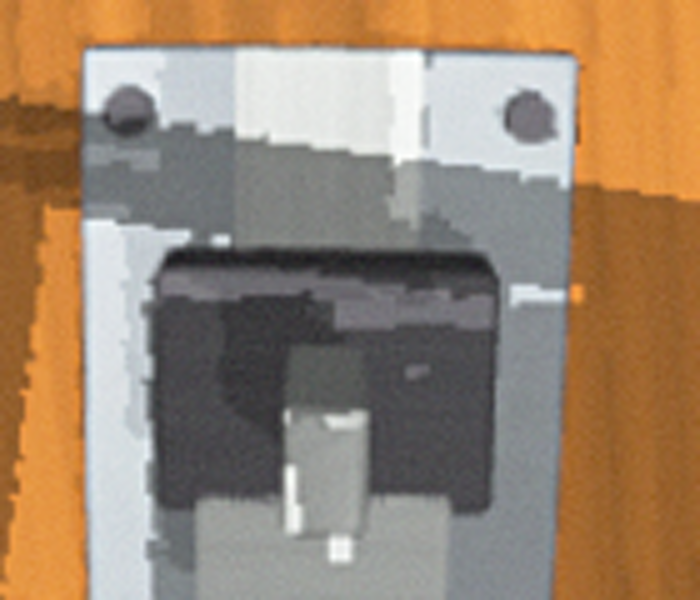

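View pics/w1d.png

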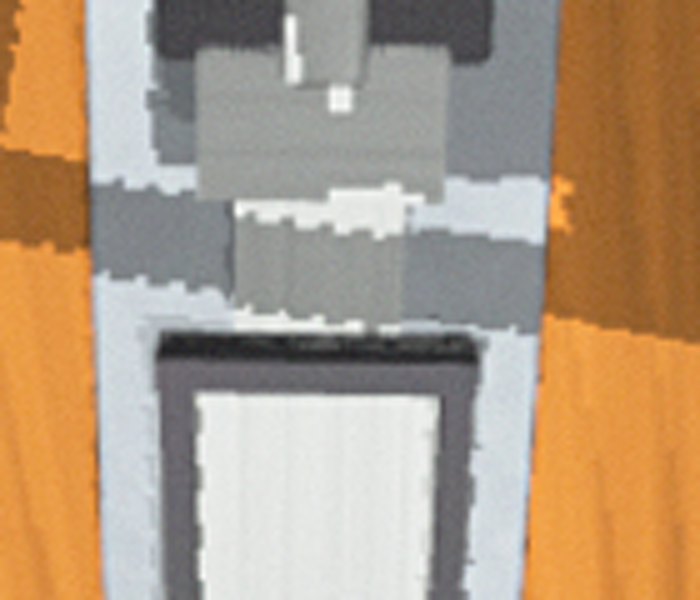

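```bash
cat > g.py <<'E'
import numpy as np
E
python3 - <<'E'
from h import *
c=cam("wrist")
P=lambda u,v,z:onz(c,u,v,z)
r1,r2=P(276.8,149.4,.012),P(375.2,151.6,.012)
print("rear",r1,r2,np.linalg.norm(r1-r2))
d=r2-r1;gy=d/np.linalg.norm(d);print("gy yaw from rear edge",np.arctan2(gy[1],gy[0]))
l1,l2=P(262+0+17.0,0,0),0
# side edges of plate: left px at several rows
L=[P(276.8,149.4,.012),P(260+104/5,230+575/5,.012)];Rr=[r2,P(260+523/5,230+575/5,.012)]
for E in (L,Rr):
    e=E[1]-E[0];print("side yaw",np.arctan2(e[1],e[0]))
for n,a,b,z in [("sillfront",(299,308.4),(348,309.4),.027),("jawfront",(299,270),(348.6,270.6),.048)]:
    print(n,P(*a,z),P(*b,z),np.linalg.norm(P(*a,z)-P(*b,z)))
print("tabtop",P(325.2,234.2,.098))
print("tabtri vs scene",tri([ray(c,325.2,234.2),ray(cam("scene"),292.7,224.5)]))
E
```

```text
rear [ 0.49616171 -0.01503224  0.012     ] [ 0.5940413  -0.02650532  0.012     ] 0.09854970692629338
gy yaw from rear edge -0.11668384488304138
side yaw -1.6833368547708367
side yaw -1.6804021985595106
sillfront [ 0.50047285 -0.18325649  0.027     ] [ 0.55298915 -0.18950213  0.027     ] 0.052886383926517455
jawfront [ 0.50806744 -0.13098512  0.048     ] [ 0.55608926 -0.13620638  0.048     ] 0.04830483786806001
tabtop [ 0.5379689  -0.08337801  0.098     ]
tabtri vs scene (array([ 0.5379173 , -0.08403378,  0.09520097]), [0.00012438706424062186, 0.00012438706424066414])
```

View pics/s2.png

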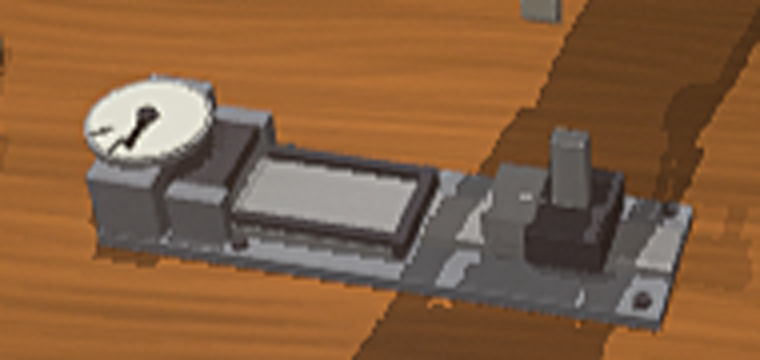

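>>> {"fn": "drive_tool", "kwargs": {
  "increments": [
    [0, 0, -0.05, -2, 0, 0, -0.017],
    [0, 0, -0.05, -3.5, 0, 0, -0.017],
    [0, 0, -0.05, -5, 0, 0, -0.017],
    [0, 0, -0.05, -6, 0, 0, -0.017],
    [0, 0, -0.05, -6.5, 0, 0, -0.017],
    [0, 0, -0.05, -6.5, 0, 0, -0.017],
    [1, 0, -0.05, -6.5, 0, 0, -0.017],
    [1, 0, -0.05, -6.5, 0, 0, -0.017],
    [1, 0, -0.05, -6.5, 0, 0, -0.017],
    [1, 0, -0.05, -6.5, 0, 0, -0.017],
    [1, 0, -0.05, -6.5, 0, 0, -0.017],
    [1, 0, -0.05, -6.5, 0, 0, -0.017],
    [1, 0, -0.05, -6.5, 0, 0, -0.017],
    [1, 0, -0.05, -6.5, 0, 0, -0.017]
  ],
  "squeeze": 25
}}

```text
t: 3.53
tool_pos: [0.5382, -0.0846, 0.0813]
orientation: [2.343, 2.092, 0.0]
force: [0.3, -0.3, 0.1]
opening: 0.0448
```

>>> {"fn": "drive_tool", "kwargs": {
  "increments": [
    [1, 0, 0, 0, 0, 0, 0],
    [1, 0, 0, 0, 0, 0, 0],
    [1, 0, 0, 0, 0, 0, 0],
    [1, 0, 0, 0, 0, 0, 0],
    [1, 0, 0, 0, 0, 0, 0],
    [1, 0, 0, 0, 0, 0, 0],
    [1, 0, 0, 0, 0, 0, 0],
    [1, 0.02, 0.2, 0, 0, 0, 0],
    [1, 0.04, 0.4, 0, 0, 0, 0],
    [1, 0.06, 0.6, 0, 0, 0, 0],
    [1, 0.085, 0.76, 0, 0, 0, 0],
    [1, 0.085, 0.76, 0, 0, 0, 0],
    [1, 0.085, 0.76, 0, 0, 0, 0]
  ]
}}

```text
t: 4.62
tool_pos: [0.54, -0.0665, 0.0811]
orientation: [2.343, 2.092, -0.002]
force: [-2.8, -6.0, -0.1]
opening: 0.0139
```

>>> {"fn": "drive_tool", "kwargs": {
  "increments": [
    [0.5, 0, 0, 0, 0, 0, 0],
    [0.5, 0, 0, 0, 0, 0, 0],
    [0.5, 0, 0, 0, 0, 0, 0],
    [0.5, 0, 0, 0, 0, 0, 0],
    [0.3, 0, 0, 1.5, 0, 0, 0],
    [0.3, 0, 0, 3, 0, 0, 0],
    [0.3, 0, 0, 4.5, 0, 0, 0],
    [0.2, -3.64, 16.7, 6.6, 0, 0, -0.546],
    [0.2, -3.64, 16.7, 6.6, 0, 0, -0.546],
    [0.2, -3.64, 16.7, 6.6, 0, 0, -0.546],
    [0.2, -3.64, 16.7, 6.6, 0, 0, -0.546],
    [0.2, -3.64, 16.7, 6.6, 0, 0, -0.546],
    [0.2, -3.64, 16.7, 6.6, 0, 0, -0.546],
    [0.2, -3.64, 16.7, 6.6, 0, 0, -0.546],
    [0.2, -3.64, 16.7, 6.6, 0, 0, -0.546],
    [0.2, -3.64, 16.7, 6.6, 0, 0, -0.546],
    [0.2, -3.64, 16.7, 6.6, 0, 0, -0.546],
    [0.2, -3.64, 16.7, 6.6, 0, 0, -0.546],
    [0.2, -3.64, 16.7, 6.6, 0, 0, -0.546],
    [0.2, -3.64, 16.7, 6.6, 0, 0, -0.546]
  ]
}}

```text
t: 6.28
tool_pos: [0.4486, 0.3535, 0.2462]
orientation: [-2.818, -1.388, -0.0]
force: [0.8, -0.3, 0.2]
opening: 0.074
```

```bash
python3 - <<'E'
from h import *
c=cam("wrist");save(c,"w3.png");np.savez("w3.npz",T=c["T"]);save(c,"w3c.png",(240,160,440,310),4)
s=robot.read_state();print(s["t"],s["tool_pos"])
E
```

```text
6.3333 [0.4489537  0.35223653 0.24593912]
```

View pics/w3.png

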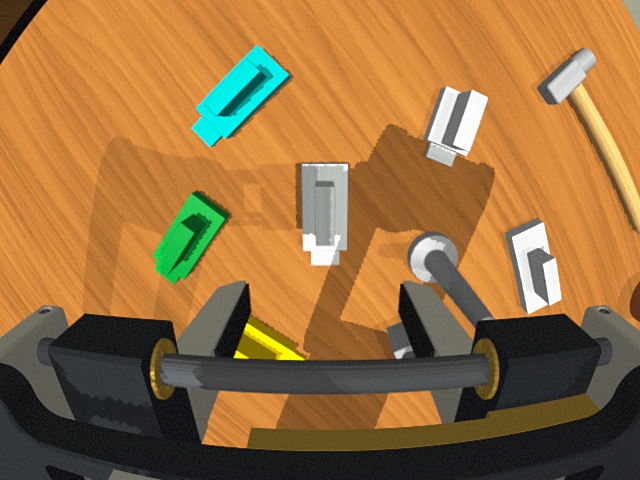

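View pics/w3c.png

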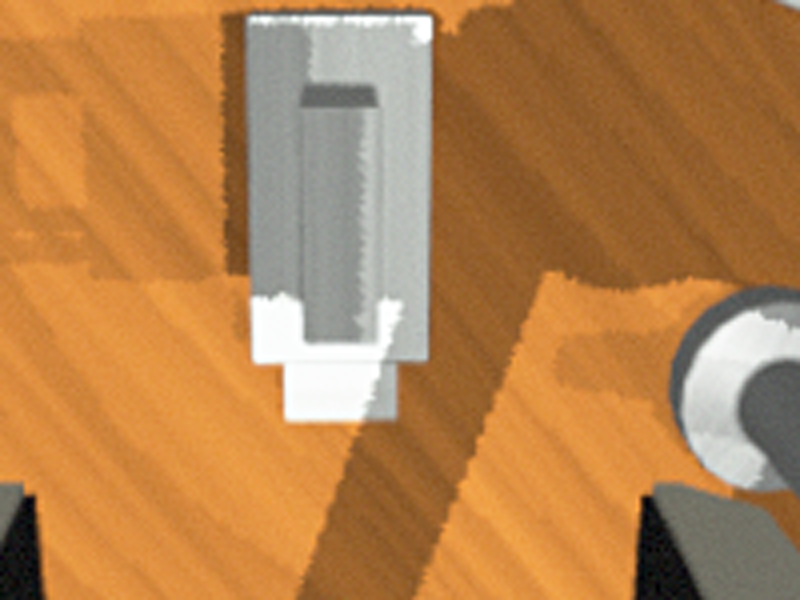

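```bash
python3 - <<'E'
from h import *
c=cam("wrist");s=cam("scene");t=cam("top")
f=lambda u,v:(240+u/4,160+v/4)
F=[onz(c,*f(*p),.02) for p in [(246,14),(433,14),(430,360),(252,362)]]
T=[onz(c,*f(*p),.008) for p in [(284,421),(397,421)]]
Rb=[onz(c,*f(*p),.058) for p in [(301,107),(380,107),(379,343),(303,343)]]
rear=(F[0]+F[1])/2;front=(F[2]+F[3])/2;tip=(T[0]+T[1])/2
print("rear",rear,"front",front,"len",np.linalg.norm(front-rear),"w",np.linalg.norm(F[0]-F[1]),np.linalg.norm(F[2]-F[3]))
d=tip[:2]-rear[:2];print("tip",tip,"overall",np.linalg.norm(d),"yaw",np.arctan2(d[1],d[0]), "footyaw",np.arctan2(*(front-rear)[1::-1]))
rb=np.mean(Rb,0);print("rib ctr",rb,"yaw",np.arctan2(*((Rb[2]+Rb[3]-Rb[0]-Rb[1]))[1::-1]),[np.linalg.norm(Rb[0]-Rb[1]),np.linalg.norm(Rb[0]-Rb[3])])
# height: triangulate rib top corners in scene: front? sc2 rib top corners (578,197),(685,245),(672,258),(566,210)
sc=(350+626/5,180+227/5)
print("rib tri",tri([ray(c,*f(340.7,225)),ray(s,*sc)]))
g=lambda n,u,v,z:print(n,onz(c,u,v,z))
m=onz(c,433,257,.01);u=d/np.linalg.norm(d);r=m[:2]-rb[:2];print("mandrel rel rib x,y",r@u,r@np.array([-u[1],u[0]]),m)
for q in Rb:print(np.round(proj(s,q),1))
E
```

```text
rear [0.47843005 0.3904325  0.02      ] front [0.42385011 0.31909383 0.02      ] len 0.08982301905625502 w 0.046085605708035764 0.046327197170552246
tip [0.41086749 0.30241682 0.008     ] overall 0.11095702081667266 yaw -2.2254789622637388 footyaw -2.223880353323538
rib ctr [0.45087788 0.3544157  0.058     ] yaw -2.2258822703842336 [np.float64(0.017626727572469233), np.float64(0.055160245497643715)]
rib tri (array([0.45109011, 0.3547887 , 0.05626076]), [0.0003210947421332974, 0.00032109474213319215])
mandrel rel rib x,y 0.056361770345889704 0.11936754626435851 [0.51124603 0.23702342 0.01      ]
[487.  228.1]
[483.4 231.6]
[463.4 221.4]
[467.  218.1]
```

>>> {"fn": "drive_tool", "kwargs": {
  "increments": [
    [0.2, 0.08, 0.09, -1.5, 0, 0, 0],
    [0.2, 0.08, 0.09, -3, 0, 0, 0],
    [0.25, 0.08, 0.09, -4.5, 0, 0, 0],
    [0.3, 0.08, 0.09, -6, 0, 0, 0],
    [0.4, 0.08, 0.09, -7, 0, 0, 0],
    [0.45, 0.08, 0.09, -7.6, 0, 0, 0],
    [0.45, 0.08, 0.09, -7.9, 0, 0, 0],
    [0.45, 0.08, 0.09, -7.9, 0, 0, 0],
    [1, 0.08, 0.09, -7.9, 0, 0, 0],
    [1, 0.08, 0.09, -7.9, 0, 0, 0],
    [1, 0.08, 0.09, -7.9, 0, 0, 0],
    [1, 0.08, 0.09, -7.9, 0, 0, 0],
    [1, 0.08, 0.09, -7.9, 0, 0, 0],
    [1, 0.08, 0.09, -7.9, 0, 0, 0],
    [1, 0.08, 0.09, -7.9, 0, 0, 0],
    [1, 0.08, 0.09, -7.9, 0, 0, 0],
    [1, 0.08, 0.09, -7.9, 0, 0, 0],
    [1, 0.08, 0.09, -7.9, 0, 0, 0]
  ],
  "squeeze": 45
}}

```text
t: 7.98
tool_pos: [0.4515, 0.3548, 0.0496]
orientation: [-2.82, -1.383, -0.002]
force: [-2.5, 1.2, 6.8]
opening: 0.0179
```

>>> {"fn": "drive_tool", "kwargs": {
  "increments": [
    [1, 0, 0, 1, 0, 0, 0],
    [1, 0, 0, 2.5, 0, 0, 0],
    [1, 0, 0, 4, 0, 0, 0],
    [1, 0, 0, 5.5, 0, 0, 0],
    [1, 0, 0, 7, 0, 0, 0],
    [1, 0.15, -1.2, 8.4, 0, 0, 0.03],
    [1, 2.83, -23.2, 8.6, 0, 0, 0.546],
    [1, 2.83, -23.2, 8.6, 0, 0, 0.546],
    [1, 2.83, -23.2, 8.6, 0, 0, 0.546],
    [1, 2.83, -23.2, 8.6, 0, 0, 0.546],
    [1, 2.83, -23.2, 8.6, 0, 0, 0.546],
    [1, 2.83, -23.2, 8.6, 0, 0, 0.546],
    [1, 2.83, -23.2, 8.6, 0, 0, 0.546],
    [1, 2.83, -23.2, 8.6, 0, 0, 0.546],
    [1, 2.83, -23.2, 8.6, 0, 0, 0.546],
    [1, 2.83, -23.2, 8.6, 0, 0, 0.546],
    [1, 2.83, -23.2, 8.6, 0, 0, 0.546],
    [1, 2.83, -23.2, 8.6, 0, 0, 0.546],
    [1, 2.83, -23.2, 8.6, 0, 0, 0.546],
    [1, 2.83, -23.2, 8.6, 0, 0, 0.546]
  ]
}}

```text
t: 9.65
tool_pos: [0.5212, -0.2293, 0.2626]
orientation: [-2.345, -2.09, 0.002]
force: [0.9, 0.1, -3.9]
opening: 0.0174
```

```bash
python3 - <<'E'
from h import *
c=cam("wrist");save(c,"w4.png");c=cam("scene");save(c,"s4.png",(150,130,370,290),3.5)
s=robot.read_state();print(s["t"],s["tool_pos"],s["orientation"],s["opening"]);M=R.from_rotvec(s["orientation"]).as_matrix();print(np.arctan2(M[1,1],M[0,1]),M.round(4))
E
```

```text
9.75 [ 0.52105275 -0.23054266  0.26226555] [-2.34802577 -2.08625748  0.00362797] 0.017959844623758
-0.11793011360870699 [[ 0.1177  0.9931 -0.0021]
 [ 0.9931 -0.1177 -0.0011]
 [-0.0013 -0.002  -1.    ]]
```

View pics/w4.png

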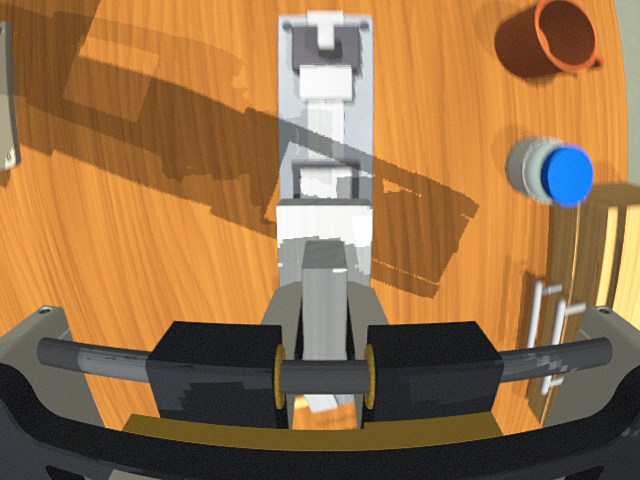

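View pics/s4.png

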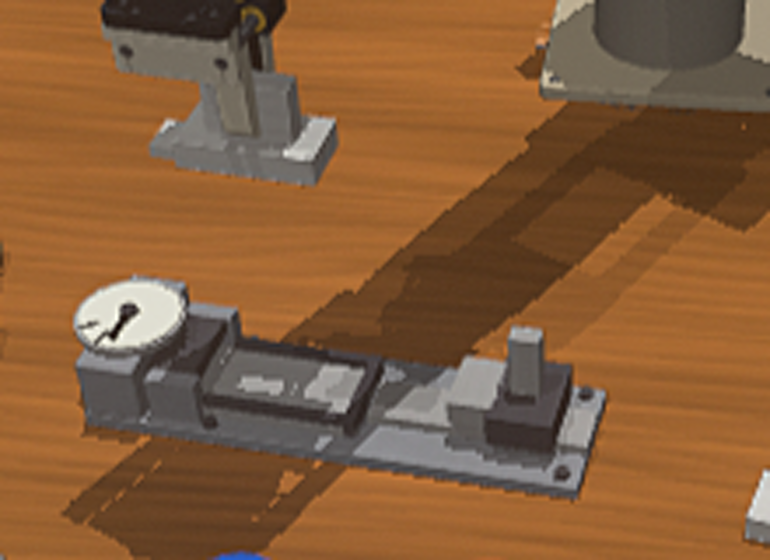

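```bash
python3 - <<'E'
from h import *
c=cam("wrist");save(c,"w5.png",(260,150,390,290),5);np.save("T5.npy",c["T"])
s=robot.read_state();M=R.from_rotvec(s["orientation"]).as_matrix();print(s["tool_pos"],np.arctan2(M[1,1],M[0,1]),s["dq"].round(3) if hasattr(s["dq"],"round") else s["dq"])
E
```

```text
[ 0.52116213 -0.22807081  0.26226799] -0.1167340761939535 [ 0.053 -0.03   0.027  0.02   0.01   0.019]
```

View pics/w5.png

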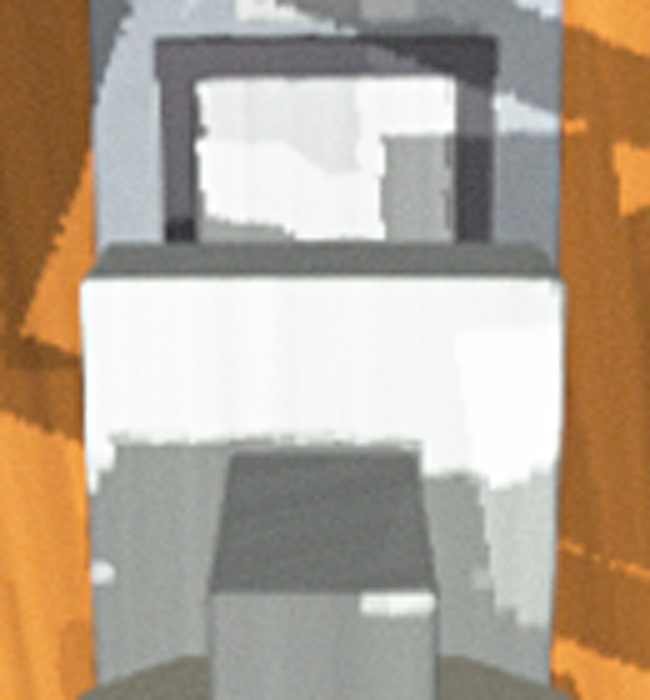

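```bash
python3 - <<'E'
from h import *
c=cam("wrist");T=np.load("T5.npy")
s=robot.read_state();print(s["tool_pos"],s["orientation"])
c["T"]=T;f=lambda p:(260+p[0]/5,150+p[1]/5)
zt=s["tool_pos"][2]
def ln(n,a,b,z):
    A,B=onz(c,*f(a),z),onz(c,*f(b),z);d=B-A;print(n,((A+B)/2).round(4),np.linalg.norm(d).round(4),np.arctan2(d[1],d[0]).round(4))
ln("die rear top",(80,282),(563,284),zt-.0296)
ln("die rear bot",(97,246),(557,246),zt-.0496)
ln("sill rear top",(155,40),(497,38),.027)
ln("sill front/bed",(195,80),(455,77),.027)
ln("guide inner",(197,80),(200,240),.027);ln("guide inner r",(455,77),(458,240),.027)
ln("rib rear top",(235,455),(418,453),zt-.0496+.02);ln("rib top",(210,593),(437,595),zt-.0496+.058)
E
```

```text
[ 0.52130264 -0.22648918  0.26235294] [-2.34372408e+00 -2.08851372e+00  1.12148652e-03]
die rear top [ 0.5255 -0.1858  0.2328] 0.0455 -0.1225
die rear bot [ 0.526  -0.186   0.2128] 0.0481 -0.118
sill rear top [ 0.5273 -0.1773  0.027 ] 0.0691 -0.1121
sill front/bed [ 0.5261 -0.1854  0.027 ] 0.0526 -0.1064
guide inner [ 0.4985 -0.1991  0.027 ] 0.0331 -1.6829
guide inner r [ 0.5508 -0.205   0.027 ] 0.0337 -1.6575
rib rear top [ 0.524  -0.2025  0.2328] 0.0176 -0.1068
rib top [ 0.5237 -0.2022  0.2708] 0.0174 -0.1276
```

>>> {"fn": "drive_tool", "kwargs": {
  "increments": [
    [1, 0, 0, -1, 0.05, -0.005, 0.008],
    [1, 0, 0, -2, 0.1, -0.01, 0.008],
    [1, 0, 0, -3, 0.15, -0.015, 0.008],
    [1, 0, 0, -4, 0.179, -0.02, 0.008],
    [1, 0, 0, -5, 0.179, -0.02, 0.008],
    [1, 0, 0, -5.8, 0.179, -0.02, 0.008],
    [1, 0, 0, -6.2, 0.179, -0.02, 0.008],
    [1, 0, 0, -6.2, 0.179, -0.02, 0.008],
    [1, 0, 0, -6.2, 0.179, -0.02, 0.008],
    [1, 0, 0, -6.2, 0.179, -0.02, 0.008],
    [1, 0, 0, -6.2, 0.179, -0.02, 0.008]
  ]
}}

```text
t: 10.77
tool_pos: [0.5233, -0.2263, 0.1108]
orientation: [-2.242, -2.02, -0.204]
force: [0.8, 0.5, -2.5]
opening: 0.0172
```

```bash
cat >> h.py <<'E'
O=np.array([.5245,-.2041,0]);YAW=-1.681
gx=np.array([np.cos(YAW),np.sin(YAW),0]);gy=np.array([-gx[1],gx[0],0])
def togauge(p): d=np.asarray(p)-O;return np.array([d@gx,d@gy,d[2]])*1e3
def state(dx=-11.3):
    s=robot.read_state();M=R.from_rotvec(s["orientation"]).as_matrix()
    p=np.array(s["tool_pos"]);g=togauge(p)
    # tool axes: die x = -tool x, die y = tool y, die z = -tool z
    D=np.c_[-M[:,0],M[:,1],-M[:,2]]
    pt=lambda x,z:togauge(p+D@np.array([(x-dx),0,z-49.6])/1e3).round(1).tolist()
    print("t",round(s["t"],2),"tcp",p.round(4).tolist(),"g",g.round(1).tolist(),"tip",pt(55,0),"rearbot",pt(-55,0),"foottopfront",pt(35,20))
    print("tilt",round(float(np.arcsin(-D[2,0])),4),"yawerr",round(float(np.arctan2(D[1,0],D[0,0])-YAW),4),"roll",round(float(D[2,1]),4),"F",np.round(s["force"],1).tolist(),"op",round(s["opening"],4))
E
python3 - <<'E'
from h import *
state()
c=cam("wrist");save(c,"w6.png");c=cam("scene");save(c,"s6.png",(150,150,350,290),4)
state()
E
```

```text
t 10.77 tcp [0.5233, -0.2263, 0.1108] g [22.2, 1.2, 110.8] tip [78.6, 1.8, 50.2] rearbot [-29.7, 1.1, 69.7] foottopfront [62.5, 1.6, 73.4]
tilt 0.1785 yawerr 0.0064 roll 0.0034 F [0.8, 0.5, -2.5] op 0.0172
t 10.87 tcp [0.523, -0.2263, 0.1103] g [22.2, 0.9, 110.3] tip [78.6, 1.4, 49.7] rearbot [-29.6, 0.8, 69.3] foottopfront [62.5, 1.2, 73.0]
tilt 0.1788 yawerr 0.006 roll 0.0028 F [-0.2, 0.1, -3.7] op 0.0177
```

View pics/s6.png

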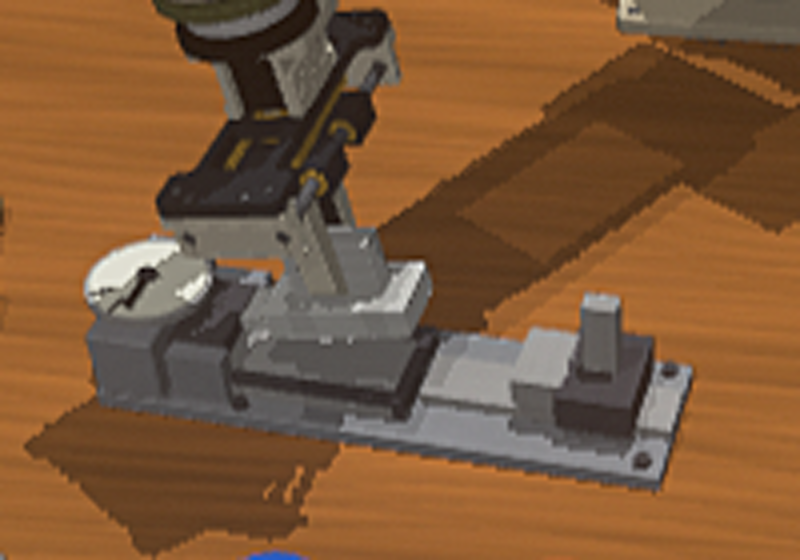

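View pics/w6.png

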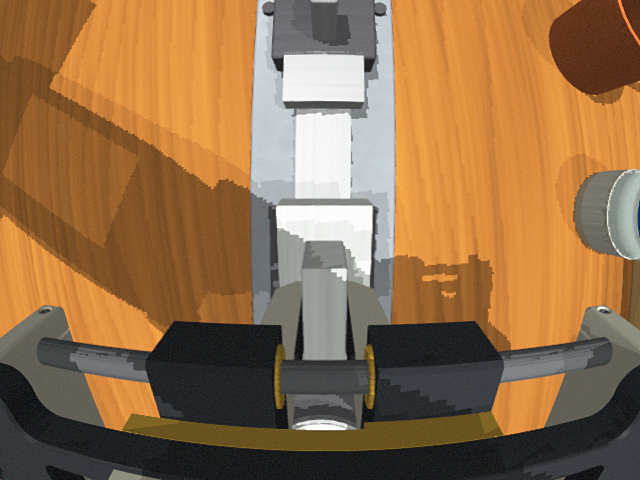

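>>> {"fn": "drive_tool", "kwargs": {
  "increments": [
    [1, -0.04, 0, -0.4, 0, 0, 0],
    [1, -0.04, 0, -0.8, 0, 0, 0],
    [1, -0.04, 0, -1.07, 0, 0, 0],
    [1, -0.04, 0, -1.07, 0, 0, 0],
    [1, -0.04, 0, -1.07, 0, 0, 0],
    [1, -0.04, 0, -1.07, 0, 0, 0]
  ]
}}

```text
t: 11.37
tool_pos: [0.5207, -0.2258, 0.0815]
orientation: [-2.24, -2.016, -0.202]
force: [-0.0, 0.1, -3.9]
opening: 0.0179
```

```bash
python3 - <<'E'
from h import *
state()
c=cam("scene");save(c,"s7.png",(170,180,330,290),5)
state()
E
```

```text
t 11.37 tcp [0.5207, -0.2258, 0.0815] g [21.9, -1.4, 81.5] tip [78.3, -1.1, 20.8] rearbot [-29.9, -1.6, 40.6] foottopfront [62.2, -1.2, 44.1]
tilt 0.1805 yawerr 0.0051 roll -0.0005 F [-0.0, 0.1, -3.9] op 0.0179
t 11.42 tcp [0.5209, -0.2258, 0.0817] g [22.0, -1.2, 81.7] tip [78.3, -0.9, 21.0] rearbot [-29.9, -1.5, 40.8] foottopfront [62.3, -1.0, 44.3]
tilt 0.1802 yawerr 0.0052 roll -0.0 F [-0.1, 1.0, -2.9] op 0.018
```

View pics/s7.png

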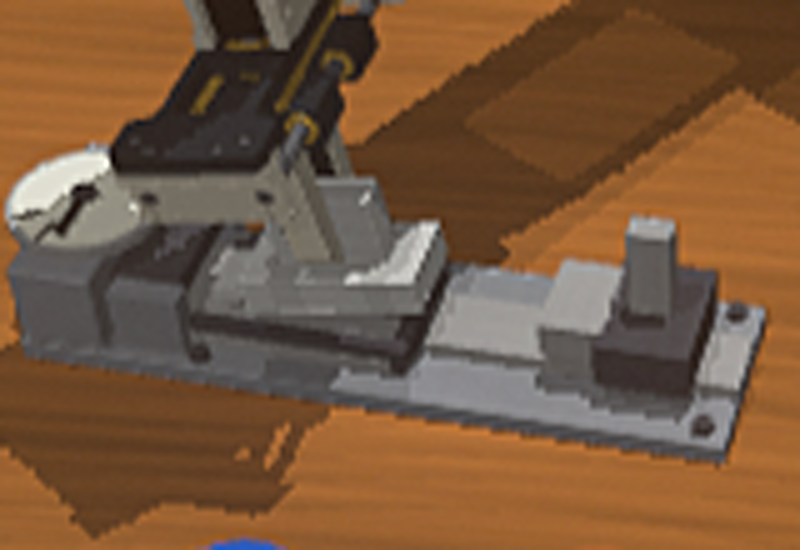

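>>> {"fn": "drive_tool", "kwargs": {
  "increments": [
    [1, -0.01, -0.15, 0.02, 0, 0, 0],
    [1, -0.02, -0.3, 0.02, 0, 0, 0],
    [1, -0.03, -0.45, 0.02, 0, 0, 0],
    [1, -0.045, -0.6, 0.02, 0, 0, 0],
    [1, -0.055, -0.7, 0.02, 0, 0, 0],
    [1, -0.055, -0.7, 0.02, 0, 0, 0],
    [1, -0.055, -0.7, 0.02, 0, 0, 0],
    [1, -0.055, -0.7, 0.02, 0, 0, 0]
  ]
}}

```text
t: 12.08
tool_pos: [0.5196, -0.2433, 0.0823]
orientation: [-2.241, -2.017, -0.203]
force: [0.0, 0.3, -4.5]
opening: 0.0178
```

```bash
python3 - <<'E'
from h import *
state()
c=cam("wrist");save(c,"w8.png",(240,180,400,300),5)
c=cam("scene");save(c,"s8.png",(170,180,330,290),5)
state()
E
```

```text
t 12.08 tcp [0.5196, -0.2433, 0.0823] g [39.5, -0.5, 82.3] tip [95.9, -0.2, 21.7] rearbot [-12.4, -0.8, 41.4] foottopfront [79.8, -0.3, 44.9]
tilt 0.1802 yawerr 0.0052 roll 0.0003 F [0.0, 0.3, -4.5] op 0.0178
t 12.18 tcp [0.5196, -0.2432, 0.0823] g [39.4, -0.5, 82.3] tip [95.7, -0.2, 21.6] rearbot [-12.5, -0.8, 41.4] foottopfront [79.6, -0.3, 44.9]
tilt 0.1803 yawerr 0.0053 roll 0.0002 F [0.5, -0.6, -3.2] op 0.0181
```

View pics/s8.png

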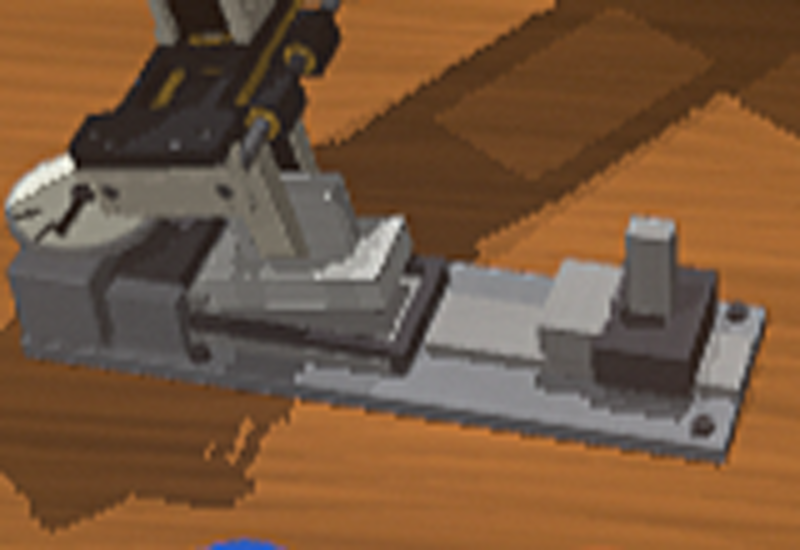

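View pics/w8.png

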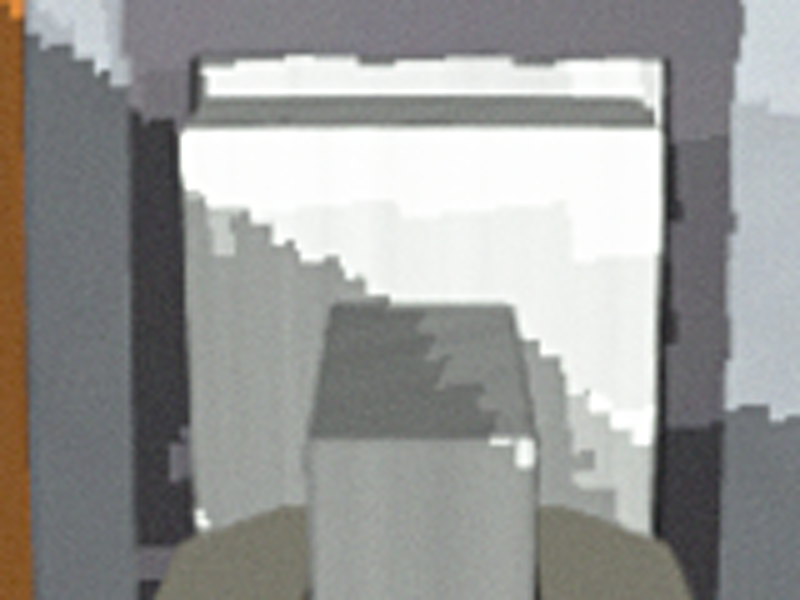

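```bash
python3 - <<'E'
from h import *
c=cam("wrist")
f=lambda u,v:(240+u/5,180+v/5)
for n,u,v,z in [("sillL",200,64,.027),("sillR",660,62,.027),("rbL",188,98,.0414),("rbR",655,96,.0414),("rtL",182,127,.0611),("rtR",658,127,.0611)]:
    print(n,togauge(onz(c,*f(u,v),z)).round(1))
E
```

```text
sillL [-17.2 -26.5  27. ]
sillR [-17.7  25.3  27. ]
rbL [-13.4 -26.1  41.4]
rbR [-13.8  22.9  41.4]
rtL [-10.7 -24.2  61.1]
rtR [-10.9  20.7  61.1]
```

>>> {"fn": "drive_tool", "kwargs": {
  "increments": [
    [1, 0.02, -0.06, 0, 0, 0, 0],
    [1, 0.02, -0.06, 0, 0, 0, 0],
    [1, 0.03, -0.01, -0.055, -0.022, 0.002, 0],
    [1, 0.035, 0.047, -0.115, -0.045, 0.005, 0],
    [1, 0.04, 0.1, -0.175, -0.067, 0.007, 0],
    [1, 0.046, 0.148, -0.234, -0.089, 0.01, 0],
    [1, 0.05, 0.196, -0.296, -0.112, 0.012, 0],
    [1, 0.057, 0.244, -0.358, -0.134, 0.015, 0],
    [1, 0.057, 0.244, -0.358, -0.134, 0.015, 0],
    [1, 0.057, 0.244, -0.358, -0.134, 0.015, 0]
  ]
}}

```text
t: 13.07
tool_pos: [0.5211, -0.2365, 0.0734]
orientation: [-2.311, -2.082, -0.052]
force: [0.1, 0.8, -4.0]
opening: 0.0178
```

```bash
python3 - <<'E'
from h import *
state(-10.7)
c=cam("wrist");save(c,"w9.png",(240,180,400,300),5)
state(-10.7)
E
```

```text
t 13.07 tcp [0.5211, -0.2365, 0.0734] g [32.6, 0.2, 73.4] tip [96.0, 0.6, 20.9] rearbot [-13.9, -0.1, 25.8] foottopfront [76.9, 0.5, 41.7]
tilt 0.0452 yawerr 0.0064 roll -0.0007 F [0.1, 0.8, -4.0] op 0.0178
t 13.12 tcp [0.5212, -0.2369, 0.0735] g [33.0, 0.3, 73.5] tip [96.4, 0.6, 20.9] rearbot [-13.5, 0.0, 25.9] foottopfront [77.3, 0.5, 41.8]
tilt 0.0454 yawerr 0.0059 roll -0.0004 F [-0.3, 0.3, -4.2] op 0.0179
```

View pics/w9.png

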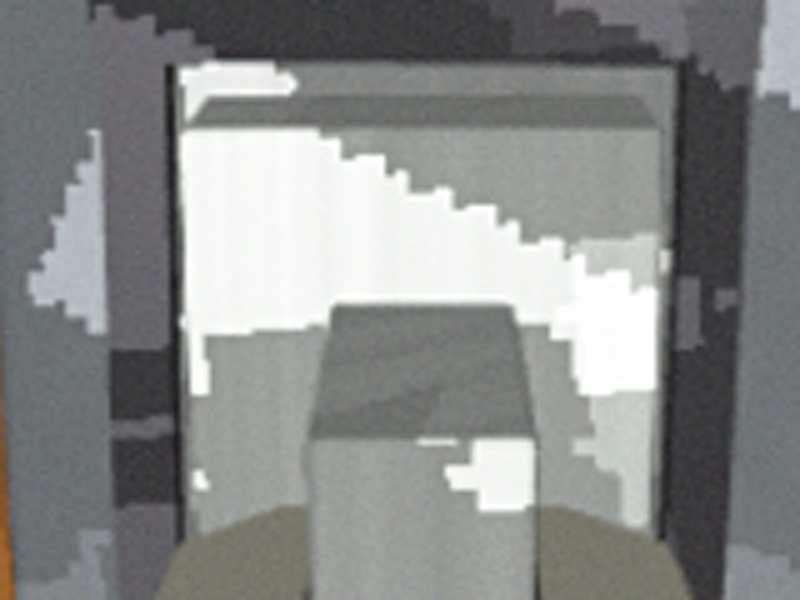

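>>> {"fn": "drive_tool", "kwargs": {
  "increments": [
    [1, 0.005, 0.046, -0.08, -0.023, 0.0025, 0],
    [1, 0.01, 0.09, -0.14, -0.045, 0.005, 0],
    [1, 0.01, 0.09, -0.16, -0.045, 0.005, 0],
    [1, 0.01, 0.09, -0.16, -0.045, 0.005, 0],
    [1, 0.01, 0.09, -0.16, -0.045, 0.005, 0]
  ]
}}

```text
t: 13.53
tool_pos: [0.5218, -0.2353, 0.0699]
orientation: [2.334, 2.102, -0.0]
force: [-0.2, -2.3, 0.1]
opening: 0.0176
```

```bash
python3 - <<'E'
from h import *
state(-10.7)
c=cam("wrist");save(c,"w10.png",(240,180,400,300),5)
state(-10.7)
c=cam("scene");save(c,"s10.png",(170,180,330,290),5)
E
```

```text
t 13.53 tcp [0.5218, -0.2353, 0.0699] g [31.3, 0.7, 69.9] tip [97.0, 1.1, 20.4] rearbot [-13.0, 0.5, 20.3] foottopfront [77.0, 1.0, 40.4]
tilt -0.0005 yawerr 0.0053 roll 0.0003 F [-0.2, -2.3, 0.1] op 0.0176
t 13.58 tcp [0.5218, -0.2353, 0.0699] g [31.3, 0.7, 69.9] tip [97.1, 1.1, 20.4] rearbot [-12.9, 0.5, 20.3] foottopfront [77.1, 1.0, 40.4]
tilt -0.0003 yawerr 0.0051 roll 0.0003 F [-0.0, -1.5, 0.6] op 0.0175
```

View pics/w10.png

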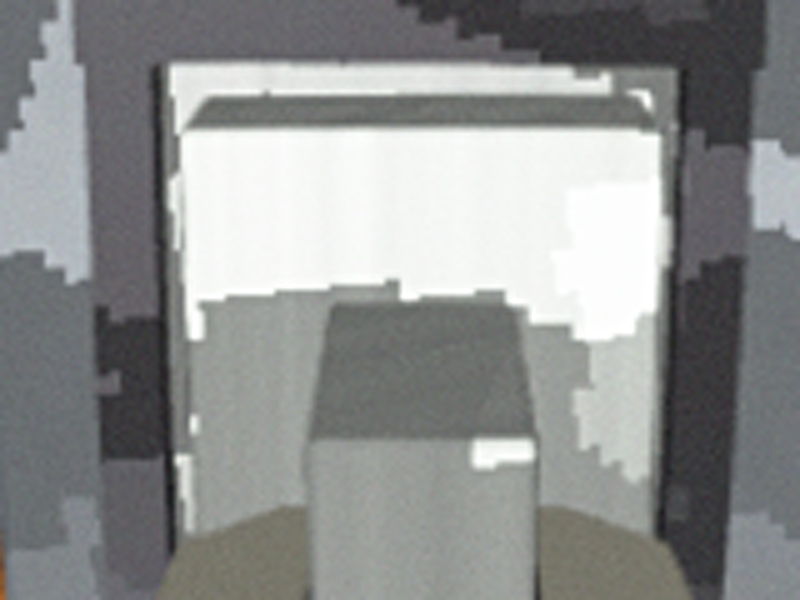

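View pics/s10.png

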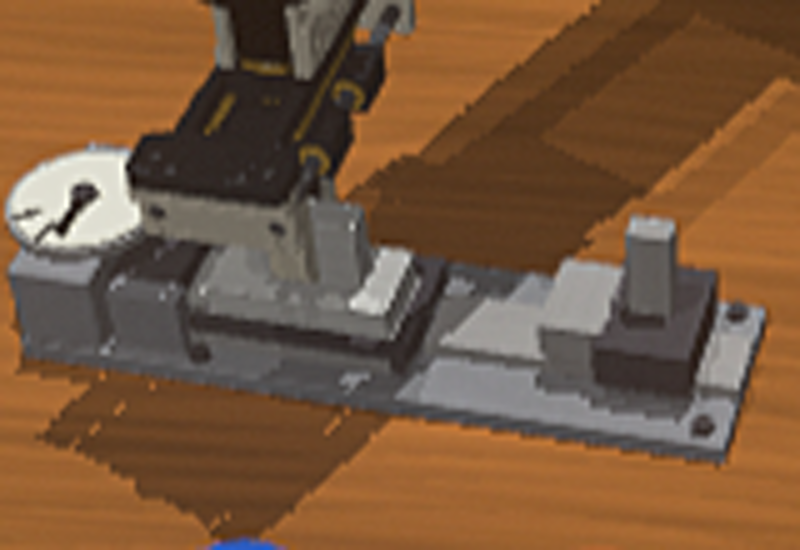

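>>> {"fn": "drive_tool", "kwargs": {
  "increments": [
    [0.85, 0, 0, 0, 0, 0, 0],
    [0.7, 0, 0, 0, 0, 0, 0],
    [0.55, 0, 0, 0, 0, 0, 0],
    [0.55, 0, 0, 0, 0, 0, 0],
    [0.55, 0, 0, 0, 0, 0, 0],
    [0.55, 0, 0, 0.8, 0, 0, 0],
    [0.55, 0, 0, 2, 0, 0, 0],
    [0.55, 0, 0, 3.5, 0, 0, 0],
    [0.55, 0.15, 1.4, 5, 0, 0, 0],
    [0.55, 0.3, 2.8, 5.5, 0, 0, 0],
    [0.55, 0.45, 4.2, 5.5, 0, 0, 0],
    [0.55, 0.6, 5.6, 5.5, 0, 0, 0],
    [0.55, 0.73, 6.75, 5.5, 0, 0, -0.004],
    [0.55, 0.73, 6.75, 5.5, 0, 0, -0.004],
    [0.55, 0.73, 6.75, 5.5, 0, 0, -0.004],
    [0.55, 0.73, 6.75, 5.5, 0, 0, -0.004]
  ],
  "squeeze": 25
}}

```text
t: 14.97
tool_pos: [0.5394, -0.0665, 0.2068]
orientation: [-2.338, -2.098, 0.002]
force: [-0.8, 0.7, 0.1]
opening: 0.0419
```

```bash
python3 - <<'E'
from h import *
state(-10.7)
c=cam("wrist");save(c,"w11.png")
c=cam("scene");save(c,"s11.png",(170,180,330,290),5)
c=cam("top");save(c,"t11.png",(315,200,485,300),4.7)
state(-10.7)
E
```

```text
t 14.97 tcp [0.5394, -0.0665, 0.2068] g [-138.4, -0.3, 206.8] tip [-72.6, -0.2, 157.2] rearbot [-182.6, -0.4, 157.1] foottopfront [-92.7, -0.2, 177.2]
tilt -0.0004 yawerr 0.0019 roll -0.0011 F [-0.8, 0.7, 0.1] op 0.0419
t 15.12 tcp [0.5394, -0.0674, 0.2068] g [-137.5, -0.2, 206.8] tip [-71.8, -0.3, 157.2] rearbot [-181.8, -0.2, 157.2] foottopfront [-91.8, -0.2, 177.2]
tilt -0.0002 yawerr -0.0004 roll -0.001 F [-1.2, 0.5, 0.5] op 0.0418
```

View pics/w11.png

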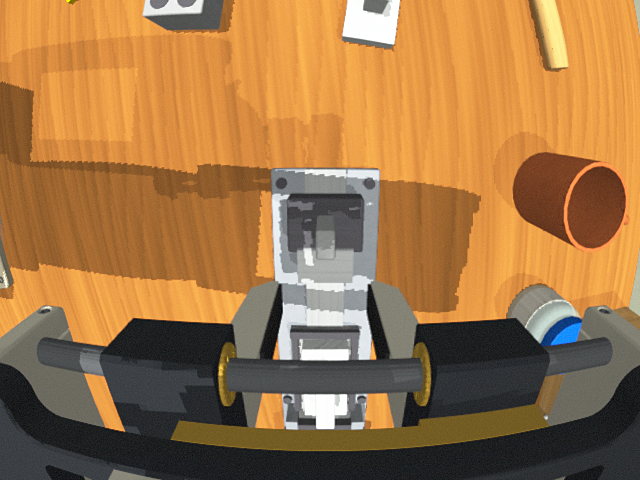

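View pics/s11.png

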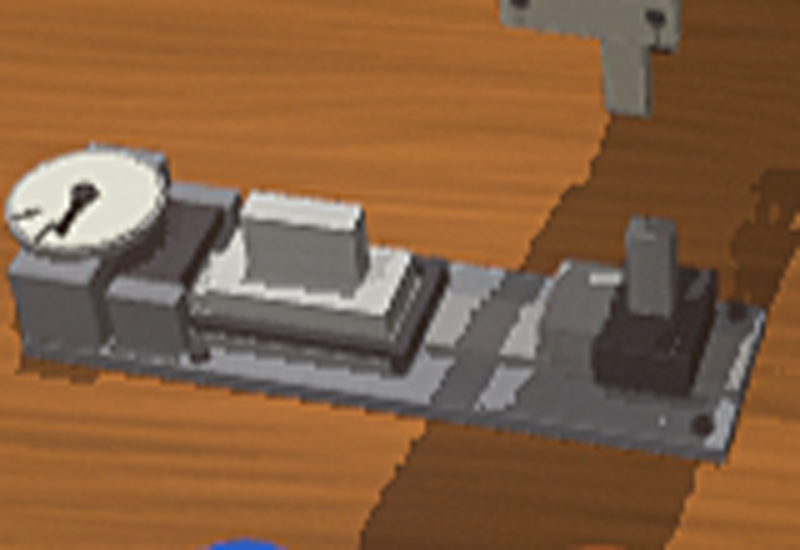

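View pics/t11.png

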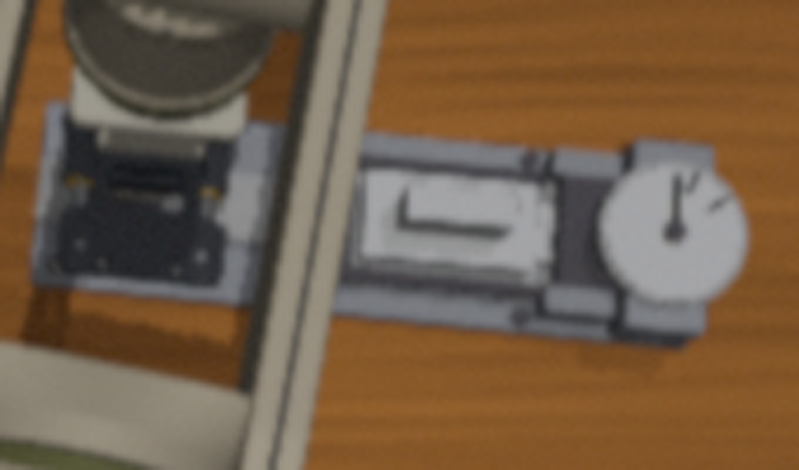

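>>> {"fn": "drive_tool", "kwargs": {
  "increments": [
    [0.55, 0, 0, -1.5, 0, 0, 0],
    [0.55, 0, 0, -3, 0, 0, 0],
    [0.55, 0, 0, -4.2, 0, 0, 0],
    [0.55, 0, 0, -4.8, 0, 0, 0],
    [0.55, 0, 0, -5.03, 0, 0, 0],
    [0.55, 0, 0, -5.03, 0, 0, 0],
    [1, 0, 0, -5.03, 0, 0, 0],
    [1, 0, 0, -5.03, 0, 0, 0],
    [1, 0, 0, -5.03, 0, 0, 0],
    [1, 0, 0, -5.03, 0, 0, 0],
    [1, 0, 0, -5.03, 0, 0, 0],
    [1, 0, 0, -5.03, 0, 0, 0],
    [1, 0, 0, -5.03, 0, 0, 0],
    [1, 0, 0, -5.03, 0, 0, 0]
  ],
  "squeeze": 25
}}

```text
t: 16.28
tool_pos: [0.54, -0.0664, 0.0824]
orientation: [2.339, 2.097, -0.0]
force: [-2.1, 0.4, 6.2]
opening: 0.0137
```

```bash
python3 - <<'E'
from h import *
state(-10.7)
E
```

```text
t 16.28 tcp [0.54, -0.0664, 0.0824] g [-138.6, 0.3, 82.4] tip [-72.9, 0.3, 32.8] rearbot [-182.9, 0.2, 32.8] foottopfront [-92.9, 0.3, 52.8]
tilt -0.0003 yawerr 0.0012 roll 0.0003 F [-2.1, 0.4, 6.2] op 0.0137
```

>>> {"fn": "drive_tool", "kwargs": {
  "increments": [
    [1, -0.022, -0.2, 0, 0, 0, 0],
    [1, -0.044, -0.4, 0, 0, 0, 0],
    [1, -0.066, -0.6, 0, 0, 0, 0],
    [1, -0.088, -0.8, 0, 0, 0, 0],
    [1, -0.11, -1.0, 0, 0, 0, 0],
    [1, -0.132, -1.2, 0, 0, 0, 0],
    [1, -0.154, -1.4, 0, 0, 0, 0],
    [1, -0.176, -1.6, 0, 0, 0, 0],
    [1, -0.198, -1.8, 0, 0, 0, 0],
    [1, -0.22, -2.0, 0, 0, 0, 0],
    [1, -0.242, -2.2, 0, 0, 0, 0],
    [1, -0.264, -2.4, 0, 0, 0, 0],
    [1, -0.286, -2.6, 0, 0, 0, 0],
    [1, -0.305, -2.76, 0, 0, 0, 0],
    [1, -0.317, -2.86, 0, 0, 0, 0],
    [1, -0.317, -2.86, 0, 0, 0, 0],
    [1, -0.317, -2.86, 0, 0, 0, 0]
  ]
}}

```text
t: 17.7
tool_pos: [0.5321, -0.1368, 0.0824]
orientation: [-2.338, -2.097, -0.002]
force: [-2.2, 6.3, 7.9]
opening: 0.0135
```

```bash
cat > look.py <<'E'
from h import *
import sys
n=sys.argv[1]
state(-10.7)
c=cam("scene");save(c,f"s{n}.png",(165,195,285,275),6)
c=cam("top");save(c,f"t{n}.png",(430,225,480,275),10)
a=cv2.imread(f"pics/s{n}.png");b=cv2.resize(cv2.imread(f"pics/t{n}.png"),(480,480))
a=cv2.resize(a,(320*0+ 480,320));cv2.imwrite(f"pics/l{n}.png",np.vstack([a,cv2.resize(b,(480,480))])[:600] if 0 else np.hstack([cv2.resize(cv2.imread(f"pics/s{n}.png"),(420,280)),cv2.resize(b,(280,280))]))
state(-10.7)
E
python3 look.py 12
```

```text
t 17.7 tcp [0.5321, -0.1368, 0.0824] g [-67.8, 0.1, 82.4] tip [-2.1, 0.2, 32.7] rearbot [-112.1, 0.1, 32.8] foottopfront [-22.1, 0.2, 52.7]
tilt 0.0015 yawerr 0.0015 roll -0.0001 F [-2.2, 6.3, 7.9] op 0.0135
t 17.8 tcp [0.5321, -0.1367, 0.0824] g [-67.8, 0.1, 82.4] tip [-2.2, 0.2, 32.7] rearbot [-112.2, 0.1, 32.8] foottopfront [-22.1, 0.2, 52.7]
tilt 0.0015 yawerr 0.0015 roll -0.0001 F [-3.0, 6.9, 8.1] op 0.0138
```

View pics/s12.png

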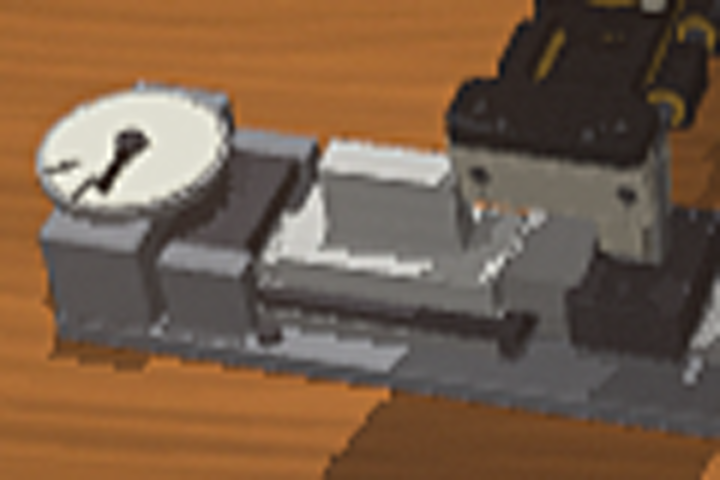

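View pics/t12.png

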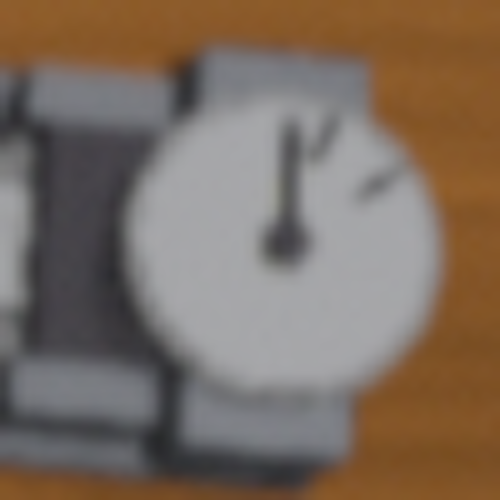

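>>> {"fn": "drive_tool", "kwargs": {
  "increments": [
    [1, -0.007, -0.06, 0, 0, 0, 0],
    [1, -0.013, -0.12, 0, 0, 0, 0],
    [1, -0.02, -0.18, 0, 0, 0, 0],
    [1, -0.025, -0.22, 0, 0, 0, 0],
    [1, -0.029, -0.26, 0, 0, 0, 0],
    [1, -0.033, -0.3, 0, 0, 0, 0],
    [1, -0.037, -0.33, 0, 0, 0, 0],
    [1, -0.04, -0.36, 0, 0, 0, 0],
    [1, -0.04, -0.36, 0, 0, 0, 0],
    [1, -0.04, -0.36, 0, 0, 0, 0]
  ]
}}

```text
t: 18.63
tool_pos: [0.5312, -0.1446, 0.0824]
orientation: [-2.337, -2.097, -0.003]
force: [-3.9, 11.5, 8.4]
opening: 0.014
```

```bash
python3 look.py 13
```

```text
t 18.63 tcp [0.5312, -0.1446, 0.0824] g [-59.9, 0.1, 82.4] tip [5.7, 0.2, 32.6] rearbot [-104.3, 0.0, 32.9] foottopfront [-14.3, 0.2, 52.6]
tilt 0.0031 yawerr 0.0019 roll -0.0002 F [-3.9, 11.5, 8.4] op 0.014
t 18.73 tcp [0.5312, -0.1446, 0.0824] g [-59.8, 0.1, 82.4] tip [5.7, 0.3, 32.6] rearbot [-104.3, 0.0, 32.9] foottopfront [-14.2, 0.2, 52.6]
tilt 0.003 yawerr 0.0019 roll -0.0001 F [-2.9, 12.6, 9.4] op 0.014
```

View pics/s13.png

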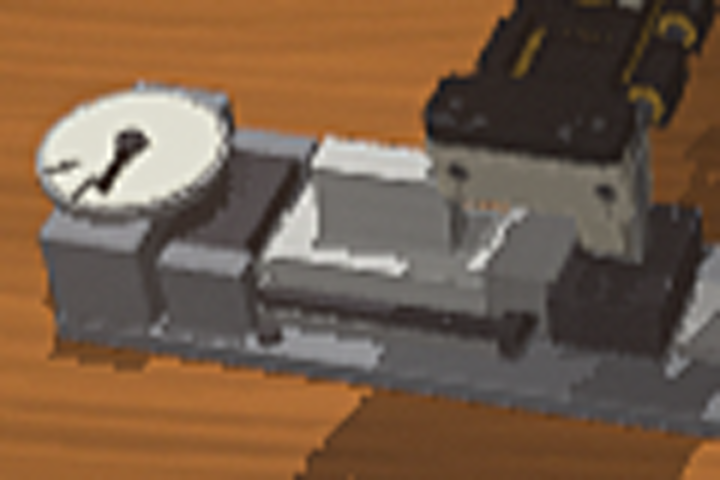

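View pics/t13.png

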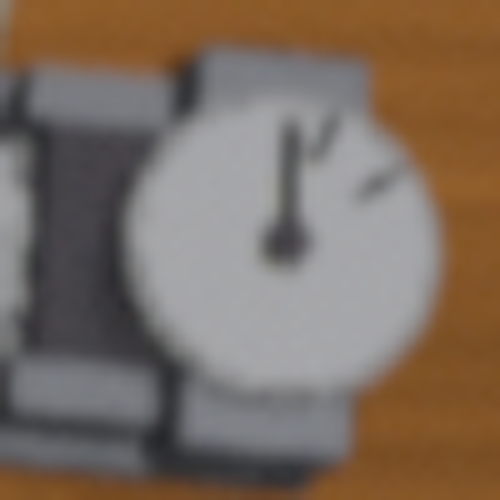

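>>> {"fn": "drive_tool", "kwargs": {
  "increments": [
    [1, -0.004, -0.04, 0, 0, 0, 0],
    [1, -0.009, -0.08, 0, 0, 0, 0],
    [1, -0.013, -0.12, 0, 0, 0, 0],
    [1, -0.013, -0.12, 0, 0, 0, 0],
    [1, -0.013, -0.12, 0, 0, 0, 0]
  ]
}}

```text
t: 19.15
tool_pos: [0.5309, -0.1473, 0.0823]
orientation: [-2.336, -2.096, -0.004]
force: [-2.5, 12.7, 9.7]
opening: 0.0139
```

```bash
python3 look.py 14
```

```text
t 19.15 tcp [0.5309, -0.1473, 0.0823] g [-57.2, 0.1, 82.3] tip [8.3, 0.2, 32.5] rearbot [-101.7, 0.0, 32.9] foottopfront [-11.6, 0.2, 52.6]
tilt 0.0036 yawerr 0.002 roll -0.0003 F [-2.5, 12.7, 9.7] op 0.0139
t 19.25 tcp [0.5309, -0.1473, 0.0824] g [-57.2, 0.2, 82.4] tip [8.3, 0.3, 32.5] rearbot [-101.7, 0.1, 32.9] foottopfront [-11.6, 0.2, 52.6]
tilt 0.0036 yawerr 0.002 roll -0.0002 F [-2.0, 13.8, 9.7] op 0.0137
```

View pics/l14.png

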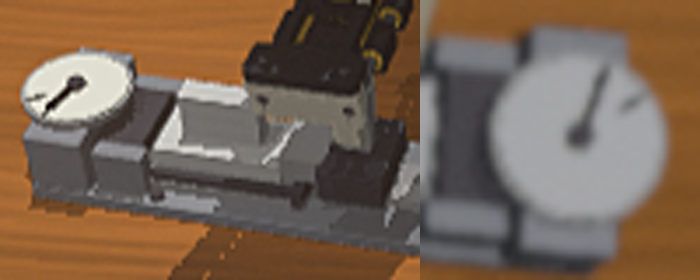

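>>> {"fn": "drive_tool", "kwargs": {
  "increments": [
    [1, -0.004, -0.04, 0, 0, 0, 0],
    [1, -0.009, -0.08, 0, 0, 0, 0],
    [1, -0.009, -0.08, 0, 0, 0, 0],
    [1, -0.009, -0.08, 0, 0, 0, 0]
  ]
}}

```text
t: 19.58
tool_pos: [0.5308, -0.1488, 0.0823]
orientation: [-2.336, -2.096, -0.005]
force: [-2.2, 15.6, 10.3]
opening: 0.0138
```

```bash
python3 look.py 15
```

```text
t 19.58 tcp [0.5308, -0.1488, 0.0823] g [-55.6, 0.1, 82.3] tip [9.9, 0.3, 32.5] rearbot [-100.1, 0.0, 32.9] foottopfront [-10.1, 0.2, 52.6]
tilt 0.0043 yawerr 0.0022 roll -0.0003 F [-2.2, 15.6, 10.3] op 0.0138
t 19.68 tcp [0.5307, -0.1488, 0.0823] g [-55.6, 0.1, 82.3] tip [9.9, 0.2, 32.5] rearbot [-100.1, -0.0, 32.9] foottopfront [-10.0, 0.2, 52.5]
tilt 0.0043 yawerr 0.0021 roll -0.0003 F [-2.7, 16.3, 10.5] op 0.0139
```

View pics/l15.png

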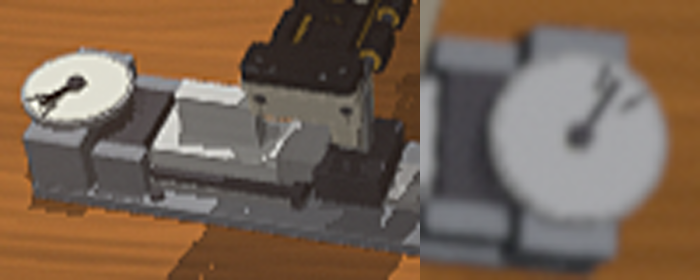

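View pics/t15.png

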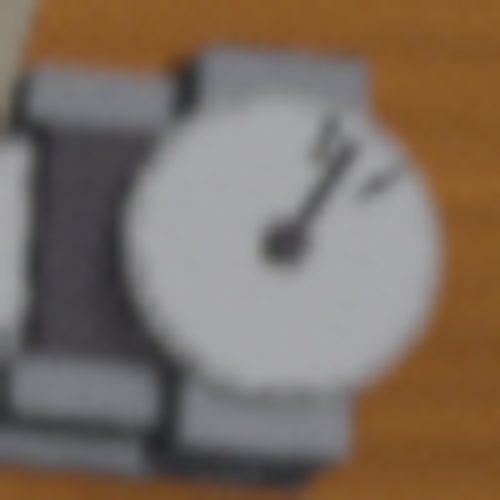

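>>> {"fn": "drive_tool", "kwargs": {
  "increments": [
    [1, 0.003, 0.03, 0, 0, 0, 0],
    [1, 0.003, 0.03, 0, 0, 0, 0],
    [0.8, 0.003, 0.03, 0, 0, 0, 0],
    [0.6, 0.003, 0.03, 0, 0, 0, 0],
    [0.5, 0.003, 0.03, 0, 0, 0, 0],
    [0.5, 0.003, 0.03, 0, 0, 0, 0],
    [0.5, 0.003, 0.03, 0.6, 0, 0, 0],
    [0.5, 0.003, 0.03, 1.6, 0, 0, 0],
    [0.5, 0.003, 0.03, 3, 0, 0, 0],
    [0.5, 0.003, 0.03, 4.5, 0, 0, 0],
    [0.5, -0.5, 1, 6, 0, 0, 0],
    [0.5, -1.5, 2.5, 7, 0, 0, 0],
    [0.5, -2.5, 4, 7, 0, 0, 0],
    [0.5, -3, 5, 7, 0, 0, 0],
    [0.5, -3, 5, 7, 0, 0, 0],
    [0.5, -3, 5, 7, 0, 0, 0]
  ]
}}

```text
t: 21.02
tool_pos: [0.4547, -0.0254, 0.2568]
orientation: [2.336, 2.1, 0.001]
force: [0.3, -0.0, 0.3]
opening: 0.0468
```

```bash
python3 look.py 16; python3 - <<'E'
from h import *
c=cam("scene");save(c,"s17.png");c=cam("top");save(c,"t17.png")
t=c["image"]; 
E
```

```text
t 21.02 tcp [0.4547, -0.0254, 0.2568] g [-169.9, -89.1, 256.8] tip [-104.2, -88.8, 207.2] rearbot [-214.2, -89.2, 207.2] foottopfront [-124.2, -88.9, 227.2]
tilt -0.0001 yawerr 0.0038 roll 0.001 F [0.3, -0.0, 0.3] op 0.0468
t 21.12 tcp [0.4554, -0.0272, 0.2562] g [-168.2, -88.2, 256.2] tip [-102.5, -88.1, 206.7] rearbot [-212.5, -88.3, 206.6] foottopfront [-122.5, -88.1, 226.6]
tilt -0.0006 yawerr 0.0016 roll -0.0001 F [-0.3, -0.4, 0.3] op 0.0465
```

View pics/t16.png

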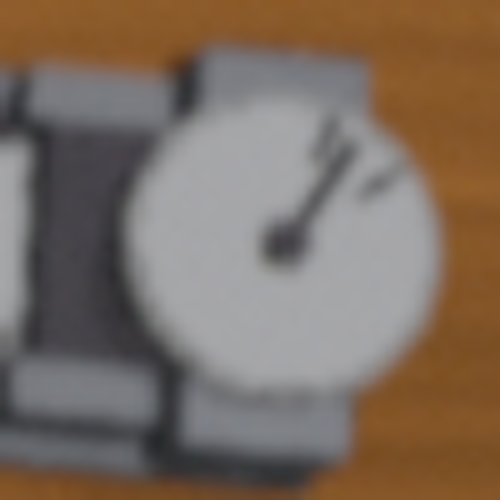

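View pics/s16.png

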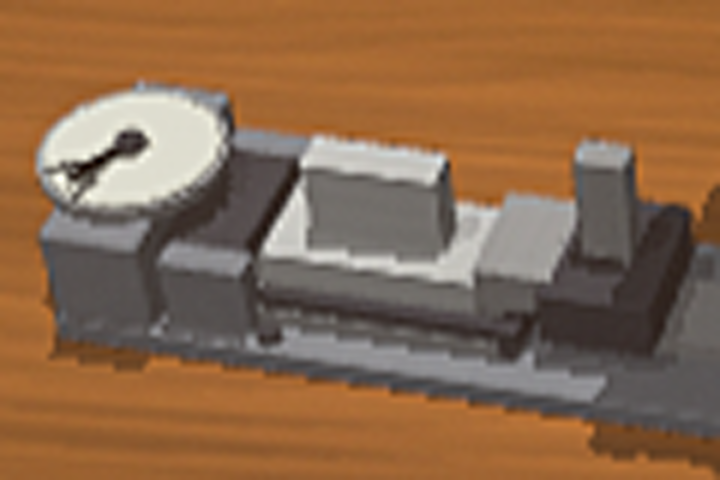

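View pics/t17.png

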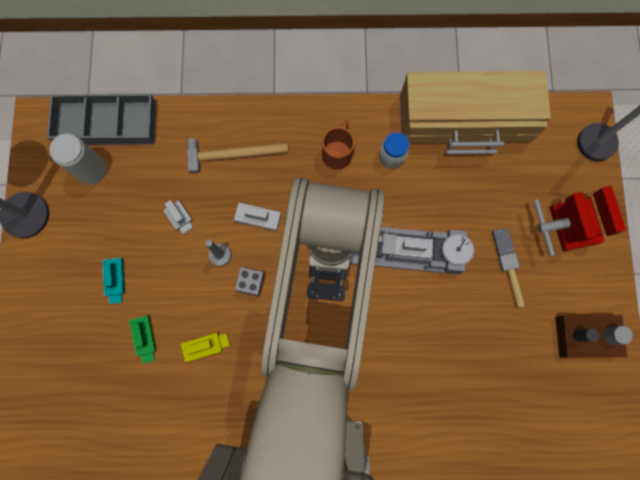

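```bash
python3 -c "
from plant import robot
print(robot.close_job())"
```

```text
the job is handed in; nothing more can be done
None
```

The die is measured and the job is handed in, at about 21 s on the robot's clock.

- **Jaw opened:** I slid the jaw from about 0.072 to 0.089.
- **Die seated:** I picked the long bare die with the tongue and hooked the tongue under the lip at 0.18 rad. I then swung it down flat inside the sill and side guides.
- **Jaw closed:** I slid the jaw shut in small steps until the pointer stood about midway between the marks, near 0.6 rad by eye. I never saw it beyond that. The force on the tool peaked at about 16 N.

Last checks, with the gripper clear of everything:

- **Pointer:** it still stands between the marks in both the top and scene views.
- **Die:** it lies flat with the jaw against its rear end.
- **Rest of the bench:** everything else looks unmoved in the top view.

One disagreement: two estimates of how far along the die I was gripping it differed by 1 to 2 mm. I shifted the die 1.5 mm towards the anvil before lowering it, and it went in without touching the sill.

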